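Load a coil former onto a vacuum spindle and fit its hold-down bar

TASK

Take the aluminium coil former off its sloping rest and mount it on the upright spindle of the round base plate, fully home, so that the slots in its foot drop over the spindle's cross-pin and the foot sits flat on the seat. Then put the steel hold-down bar over the spindle by its hole, so that it lies flat on top of the former, and let go. Leave the other things on the bench where they are.

Things in the scene. Friction and masses are not known exactly. Their poses are not given: they have to be found in the camera images.
- former: coil former, an empty aluminium spool, 85 mm high, 0.2 to 0.4 kg. Origin: centre of its foot's underside; z along its axis to the neck. From z = 0: square foot 44 x 44, to 10; flange 84 diameter, to 15; barrel 40 diameter, to 45; flange 84 diameter, to 50; neck to 85. 19 mm bore right through. It starts on the peg of the sloping rest, its axis leaning 28 degrees.
- neck (a point): on the former's axis, 74 mm above its origin: the middle of where to grip its plain round neck (34 mm diameter, from 50 to 85 mm above the origin)
- foot_slots (a point): on the former's axis, 10 mm above its origin: the roof of two slots 10 mm wide and 10 mm deep that cross the underside of its foot at right angles, along the former's x and y, so it fits over the cross-pin every 90 degrees
- rest: white plastic sloping rest, 100 x 90 mm, fixed; origin under its centre. Its face leans 28 degrees towards the rest's own -x (face normal = -x*sin 28 + z*cos 28); from the face's middle, 62 mm above the origin, a 16 mm thick peg stands 30 mm out along the normal. The former comes off along the normal.
- seat (a point): on the spindle axis at the seat's flat top, 36 mm above the table, z up. The seat is a 64 mm steel disc in the middle of a round aluminium base plate (170 mm across, top 30 mm above the table), fixed. A round cross-pin 7 mm thick and 44 long lies on the seat, through the spindle: a former not turned to match it rests 7 mm too high.
- spindle_top (a point): tip of the spindle, a 17 mm steel rod, 108 mm above the seat; its top 10 mm tapers to 7 mm. It turns about its axis against a stiff brake (0.3 N m). Where its cross-pin points differs each time and is not in the pose readings; the former hides the pin when above it: turn the former, pressing lightly, until it drops about 7 mm.
- bar: steel hold-down bar, a flat plate 120 x 36 x 8 mm (long along its x), 0.15 to 0.3 kg, with a 21 mm hole through its middle. Origin at the hole's centre on the underside, z up. It starts flat on the block and can be gripped across its 36 mm width at the middle.
- block: black plastic block under the bar, 70 x 24 mm, 35 high, fixed, long the same way as the bar within about 10 degrees; origin under its centre
- beaker: bystander: open glass beaker, 64 across, 85 high; origin under its centre
- solvent: bystander: amber glass bottle, 60 across, 110 high; origin under its centre
- flange: bystander: flat steel flange ring lying on the table, 70 outside, 38 hole, 13 thick; origin under its centre
- wrench: bystander: open-ended wrench lying on the table, 130 long along its x, under 25 high
- screwdriver: bystander: screwdriver lying on the table, 180 long along its x, under 40 high
- collar: bystander: short piece of steel tube standing on end, 56 outside, 40 bore, 40 high; origin under its centre
Things that resemble listed ones, but are neither listed nor needed, are in the scene too. What is shaped like the bar but turquoise or yellow is not meant.

How it is judged:
On the way, in this order (a step that is already met when the one before it is completed fails the run):
1. the former is lifted off the sloping rest, at least 100 mm from where it was (distance of former from where it was at the start of the episode above 0.1 m), for 0.1 s.
2. the former is fully home on the spindle, over the cross-pin, its foot on the seat (horizontal distance between former and seat below 0.004 m and z of former in the frame of seat between -0.003 and 0.003 m and angle between former's own z axis and vertical below 0.06 rad), for 0.2 s.
At the end, for the whole second after the job is handed in: Former on the seat over the cross-pin (height within 3 mm, axis within 4 mm, upright within 0.06 rad); bar over the spindle, flat on the former's neck (underside 81 to 90 mm above the seat, within 6 mm of the axis, level within 0.08 rad); both at rest (all of step 2 and horizontal distance between bar and seat below 0.006 m and z of bar in the frame of seat between 0.081 and 0.09 m and angle between bar's own z axis and vertical below 0.08 rad and linear speed of each of former, bar below 0.02 m/s); the robot touches nothing.
It fails at once if a bystander (beaker, bottle, flange ring, wrench, screwdriver or tube) is moved more than 40 mm (distance of any of beaker, solvent, flange, wrench, screwdriver, collar from where it was at the start of the episode above 0.04 m).
It also fails if it takes over 72 s, if anything falls off the work surface, if the arm or the gripper's body presses on something with over 40 N, if the wrist force passes 120 N, or if a joint passes its speed limit or range.

ROBOT

A 7-joint arm with a two-finger parallel gripper is mounted at the origin on the work surface. World frame = base frame: x ahead of the robot, y to its left, z up, the work surface at z = 0. Lengths are in m, angles in rad, forces in N, time in s.
With the tool pointing down it reaches from about 0.4 to 0.85 m from the base axis. Payload 10.4 kg.
Tool frame: the origin (TCP) lies between the finger pads; the fingertips stand manip.tcp_to_tips ahead of it and the grasp point (between the pads) lies 2 mm behind it (manip.tcp_to_tips is the distance from the TCP to the fingertips, in m); y points along the fingers, z is the direction in which the jaws open and shut, and the axes are right-handed (so a half turn about y gives the same grasp; the last joint's range is limited). The gripper opens to 85 mm and grips with 20 to 120 N. Pads are 22 mm wide; open, the fingers measure 114 mm over their backs; the gripper's body (76 mm by 85 mm) begins 54 mm behind the grasp point. The pads swing forward as they close: fully open they stand 13 mm farther back than shut.
Start: joints at [-1.357, 0.332, -0.065, 1.46, 0.022, 1.35, -0.088], TCP at [0.147, 0.608, 0.22] pointing down, gripper open.
Joint ranges: [-2.6, 2.6], [-0.5, 2.12], [-1.47, 1.34], [0.16, 2.42], [-1.27, 4.41], [0.06, 2.06], [-2.6, 2.6]. Speed limits (rad/s): [2.22, 2.22, 2.79, 2.79, 3.14, 3.14, 3.14].

INTERFACE

Orientations are given as a unit quaternion [x, y, z, w].
In Python, from workcell import manip gives the robot as it stands. The module is installed in compiled form; this text tells all that it offers.
- The arm moves only by the tool move_arm, never from a script. Its argument "increments" is a list of rows, each an object with "offset": the shift along the tool's x, y, z in m, a list of three; "yaw": the turn about the tool's y in degrees; "jaw": the closure in counts, from 0 (fully open) to 255 (shut). In form: [{"offset": [tx, ty, tz], "yaw": yaw, "jaw": jaw}, ...]. A call has 1 to 10 rows; each row is the pose to reach, as a shift and turn from the pose measured when the call began, along the tool's axes at that moment; what a row does not reach only later rows make up. A row lasts 1/12 s, in which the tool goes at most 41.7 mm and 7.16 degrees, less where a joint would pass 70% of its speed; a pose out of reach is approached as far as the arm can. A call with a gripper value outside its range is refused whole. The fingers move at their own pace and stop on an object; "squeeze" is the grip in N (left out, the last holds). Time passes only in rows, so rows that repeat a pose let the fingers close. It gives the time, the measured TCP pose, the force and the opening at its end, in the units of the state.
- manip.get_obs(): the state, without advancing time (a new reading comes with each control period).
- manip.camera(name): name is "side" or "top" or "wrist"; returns a dict with "pixels" (480x640x3 uint8, red, green, blue), "depth" (480x640 float32, m along the optical axis (not along the pixel's ray), 0 where there is no reading), "intrinsics" (3x3 intrinsics, pixels), "R" (3x3) and "t" (3): a world point X has camera coordinates R X + t; the wrist camera has in their place "mount" (4x4, takes a point from camera to tool coordinates, whose origin is the TCP and whose axes are the tool frame's). Camera axes: x right, y down, z forward; pixel columns grow to the right and rows downward; lengths in m; the calibration is good to about 2 mm. A picture is of the moment at which its call begins: read the wrist's pose just before it.
- manip.hand_in(): hands the job in, once; it reports no verdict.
Trained networks look in a picture, given as the dict that the camera call returned (one of the last four; its "shot" number tells which), for a name from the list of things; names that differ only in an ending like _2 or _b are one class to them, and where a whole thing is asked for, a point or a joint stands for the part that bears it (a point fixed in the world has none). Each returns a list of dicts, best first, with "confidence" (0 to 1); they miss things now and then, are a little off and sometimes report something else, mostly with a low value. They report only what shows in the picture. A call takes as long as a camera call. They do not tell look-alikes from the thing itself.
- manip.recognise(picture, query): "bbox" ([left, top, right, bottom] in pixels, round what is visible of it).
- manip.spot_point(picture, query): "centre" ([column, row] in pixels: a listed point, or the origin of a listed thing).
The state is a dict: "clock": time; "joint_pos": joint angles; "joint_velocities": joint speeds; "tau": joint torques, N m; "position": TCP position; "ee_rot": TCP orientation; "ft_force": force on the tool from outside, world axes, zero at the start; "torque": the same for the moment, N m; "grip_width": opening from 0.0 (shut) to 1.0 (fully open).
Only numpy, scipy, OpenCV 4.12 (cv2) and the standard library are available. Lean on these libraries where they do the work, as an engineer would, in place of code of your own. Each camera call takes 0.05 s, during which the arm holds its last target. There are 200 camera calls.

## Working session

There is one attempt and no reset: what is moved stays moved. The work goes in short steps, Python scripts to look and compute and a tool call to move; the robot and the scene stay as the last step left them, time stands still between calls to the robot, and variables do not carry over. Pictures are saved under pics/ and viewed, about 8 in all and at most 12, crops included, and the job is handed in when it is done.

Besides the shell and the picture viewer there is one more tool, called by a JSON object that holds its "fn" and its "kwargs". move_arm: Moves the arm, as the interface text tells. Its arguments: {"type":"object","properties":{"increments":{"type":"array","items":{"type":"object","properties":{"offset":{"type":"array","items":{"type":"number"}},"yaw":{"type":"number"},"jaw":{"type":"number"}}}},"squeeze":{"type":"number"}},"required":["increments"]}

```bash
mkdir -p pics
cat > h.py <<'E'
import numpy as np, cv2
from scipy.spatial.transform import Rotation as Rn
from workcell import manip
def deproj(c,u,v,z=None):
    K=c["intrinsics"]; u=np.asarray(u,float); v=np.asarray(v,float)
    if z is None: z=c["depth"][np.round(v).astype(int),np.round(u).astype(int)]
    p=np.stack([(u-K[0,2])/K[0,0]*z,(v-K[1,2])/K[1,1]*z,z],-1)
    if "R" in c: return (p-c["t"])@c["R"]
    M=c["mount"]; o=c["obs"]
    p=p@M[:3,:3].T+M[:3,3]
    return p@Rn.from_quat(o["ee_rot"]).as_matrix().T+np.array(o["position"])
def cam(n):
    o=manip.get_obs(); c=manip.camera(n); c["obs"]=o; return c
def save(c,name,crop=None,s=1):
    im=c["pixels"][:,:,::-1]
    if crop: l,t,r,b=crop; im=im[t:b,l:r]
    cv2.imwrite(f"pics/{name}.png",cv2.resize(im,None,fx=s,fy=s))
def cloud(c):
    v,u=np.mgrid[0:480,0:640]; P=deproj(c,u,v); P[c["depth"]==0]=np.nan; return P
E
python3 - <<'E'
from h import *
np.set_printoptions(precision=4,suppress=True)
print(manip.tcp_to_tips, manip.get_obs())
for n in ["top","side"]:
    c=cam(n); save(c,n)
    np.savez(n+".npz",**{k:c[k] for k in ["pixels","depth","intrinsics","R","t"]})
    for q in ["former","neck","rest","seat","spindle_top","bar","block","beaker","solvent","flange","wrench","screwdriver","collar"]:
        f=manip.spot_point if q in("neck","seat","spindle_top") else manip.recognise
        for d in f(c,q)[:4]:
            k="centre" if "centre" in d else "bbox"; b=d[k]
            u,v=(b if len(b)==2 else ((b[0]+b[2])/2,(b[1]+b[3])/2))
            print(n,q,round(d["confidence"],2),np.round(b),deproj(c,u,v))
E
python3 - <<'E'
import cv2,numpy as np
E
```

```text
0.017 {'clock': 0.0, 'joint_pos': array([-1.3565,  0.3329, -0.0647,  1.461 ,  0.0216,  1.3499, -0.0885]), 'joint_velocities': array([ 0.0007, -0.0016, -0.0008,  0.0011, -0.0003,  0.0009, -0.0002]), 'tau': array([ -0.0012, -62.5452,   0.0481, -39.1605,   0.0161,   0.0101,
         0.    ]), 'position': array([0.1466, 0.6072, 0.2189]), 'ee_rot': array([ 0.7027, -0.0836,  0.0835, -0.7016]), 'ft_force': array([0.1341, 0.927 , 0.4031]), 'torque': array([-0.0131,  0.0183, -0.0308]), 'grip_width': 0.9981093552708362}
top former 0.58 [194. 239. 240. 286.] [0.5244 0.2774 0.1199]
top neck 0.89 [216. 253.] [0.5426 0.2763 0.1354]
top rest 0.89 [188. 252. 250. 304.] [0.4963 0.2738 0.1151]
top seat 0.66 [528. 272.] [ 0.5121 -0.3174  0.0687]
top spindle_top 0.77 [545. 271.] [ 0.5167 -0.3634  0.0313]
top bar 0.85 [334. 219. 382. 275.] [0.5619 0.0099 0.0355]
top bar 0.83 [283. 206. 310. 266.] [ 0.5874  0.136  -0.001 ]
top bar 0.71 [332. 305. 393. 326.] [ 0.4241 -0.0005 -0.0009]
top bar 0.57 [403. 230. 443. 293.] [ 0.5352 -0.1246  0.004 ]
top block 0.54 [353. 238. 364. 252.] [0.5659 0.0083 0.0304]
top
[... 1145 characters left out ...]
ck 0.61 [310. 254. 344. 274.] [0.5674 0.0276 0.0188]
side beaker 0.63 [227. 279. 259. 335.] [0.7086 0.2465 0.0651]
side solvent 0.92 [268. 182. 293. 224.] [ 0.6982 -0.1824  0.0626]
side solvent 0.59 [229. 281. 259. 334.] [0.7068 0.2475 0.0651]
side solvent 0.56 [386. 227. 415. 242.] [ 0.3893 -0.1533 -0.0046]
side flange 0.61 [386. 229. 418. 243.] [ 0.3855 -0.1411 -0.0016]
side wrench 0.93 [396. 286. 444. 326.] [0.3771 0.1513 0.007 ]
side wrench 0.51 [312. 258. 341. 274.] [0.5698 0.0314 0.0157]
side screwdriver 0.95 [189. 254. 264. 266.] [0.7924 0.0297 0.021 ]
side screwdriver 0.22 [267. 181. 293. 224.] [ 0.6993 -0.1826  0.0629]
side collar 0.91 [239. 386. 281. 428.] [ 0.654   0.4097 -0.0012]
```

View pics/top.png

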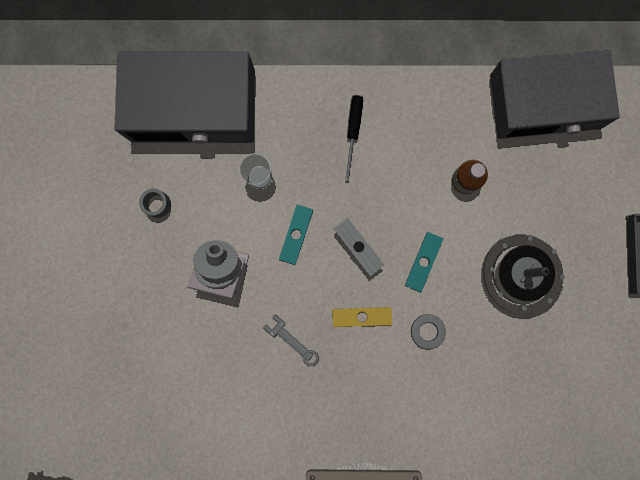

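View pics/side.png

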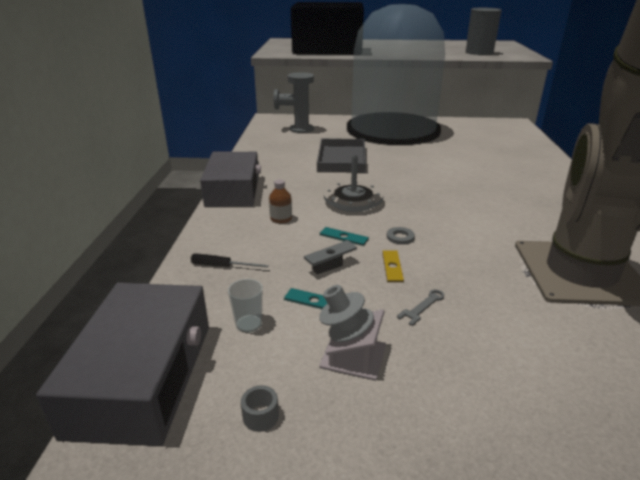

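Top view: the former is on its rest at (216,263). Things like the bar: steel grey on the black block at (358,248), which is the one to use; turquoise at (296,234) and (424,262); yellow at (362,317). The spindle base is at (522,276). The side view agrees, with the grey bar at (331,253) on the block, the former at (345,312) and the spindle at (354,190). Next I fit the poses from depth.

```bash
cat > fit.py <<'E'
import numpy as np, cv2
from scipy.optimize import least_squares
from h import deproj, cloud
np.set_printoptions(precision=4,suppress=True)
prof=np.array([[0,.0095],[0,.022],[.01,.022],[.01,.042],[.015,.042],[.015,.02],[.045,.02],[.045,.042],[.05,.042],[.05,.017],[.085,.017],[.085,.0095]])
def d2prof(s,r):
    A=prof[:-1];B=prof[1:];P=np.stack([s,r],-1)[:,None]
    t=np.clip(((P-A)*(B-A)).sum(-1)/((B-A)**2).sum(-1),0,1)
    return np.linalg.norm(P-A-t[...,None]*(B-A),axis=-1).min(1)
def fitformer(P,o0,az0,tilt0,fixtilt=True):
    def f(x):
        t=tilt0 if fixtilt else x[4]
        a=np.array([np.sin(t)*np.cos(x[3]),np.sin(t)*np.sin(x[3]),np.cos(t)])
        q=P-x[:3]; s=q@a; r=np.linalg.norm(q-np.outer(s,a),axis=1)
        return d2prof(s,r)
    x0=list(o0)+[az0]+([] if fixtilt else [tilt0])
    return least_squares(f,x0,loss="soft_l1",f_scale=.002)
E
python3 - <<'E'
from fit import *
C={n:dict(np.load(n+".npz")) for n in["top","side"]}
T=np.radians(28)
for n,c in C.items():
    P=cloud(c); Q=P.reshape(-1,3); Q=Q[np.isfinite(Q).all(1)]
    print(n,"table z",np.median(Q[(abs(Q[:,2])<.02)&(abs(Q[:,1])<.3)&(Q[:,0]>.3)&(Q[:,0]<.8),2]))
    F=Q[(abs(Q[:,0]-.53)<.07)&(abs(Q[:,1]-.285)<.07)&(Q[:,2]>.095)]
    best=min((fitformer(F,[.50,.28,.065],a,T) for a in(-.6,0,.6)),key=lambda r:r.cost)
    print(n,len(F),"origin",best.x[:3],"az",np.degrees(best.x[3]),"res",np.median(best.fun))
    B=Q[(np.hypot(Q[:,0]-.51,Q[:,1]+.32)<.11)&(Q[:,2]>.02)]
    h=B[B[:,2]<.036]; 
    def f(x): return np.hypot(B[:,0]-x[0],B[:,1]-x[1])
    S=B[(B[:,2]>.06)]
    r=least_squares(lambda x:np.hypot(S[:,0]-x[0],S[:,1]-x[1])-.0085,[.51,-.32],loss="soft_l1",f_scale=.002)
    # base plate outer rim
    e=h[:,:2].astype(np.float32); hull=cv2.convexHull(e)[:,0]
    r2=least_squares(lambda x:np.hypot(hull[:,0]-x[0],hull[:,1]-x[1])-.085,[.51,-.32],loss="soft_l1",f_scale=.002)
    print(n,"spindle",len(S),r.x,"z max",S[:,2].max() if len(S) else 0,"plate",r2.x)
    im=c["pixels"].astype(int); sat=(im.max(2)-im.min(2)).reshape(-1)
    QQ=P.reshape(-1,3); m=(abs(QQ[:,0]-.565)<.08)&(abs(QQ[:,1]-.01)<.08)&(QQ[:,2]>.036)&(QQ[:,2]<.06)
    b=QQ[m]; rc=cv2.minAreaRect((b[:,:2]*1000).astype(np.float32)); print(n,"bar",rc,np.median(b[:,2]))
E
```

```text
top table z -8.939104196398621e-05
top 1217 origin [0.5108 0.2885 0.0614] az -12.068939338214134 res 0.0011805775572088784
top spindle 166 [ 0.5126 -0.327 ] z max 0.1456302177842865 plate [ 0.5123 -0.325 ]
top bar ((562.9063110351562, 10.092449188232422), (119.9046401977539, 36.30352783203125), 37.832427978515625) 0.04245805563028908
side table z -0.0005845028201341075
side 1119 origin [0.5108 0.2908 0.0603] az -13.962280914229384 res 0.000535464280411211
side spindle 172 [ 0.5125 -0.3255] z max 0.1460827728948865 plate [ 0.5124 -0.3202]
side bar ((561.7935791015625, 12.727622985839844), (121.54100799560547, 42.82933807373047), 37.749847412109375) 0.0419910344236856
```

```bash
cat >> h.py <<'E'
def go(p,jaw_az=None):
    "offset (tool axes) and yaw choices for world TCP p and jaw azimuth (deg)"
    o=manip.get_obs(); R=Rn.from_quat(o["ee_rot"]).as_matrix()
    off=R.T@(np.array(p)-o["position"]); az=np.degrees(np.arctan2(R[1,2],R[0,2]))
    y=None
    if jaw_az is not None:  # tool y is down: +yaw turns azimuth negative
        y=(-(jaw_az-az)+90)%180-90
    print("off",np.round(off,4),"yaw",y,"jaw az",round(az,2),"q7",round(o["joint_pos"][6],3),"pos",np.round(o["position"],4),"t",round(o["clock"],2))
E
python3 -c "
from h import *
print(Rn.from_quat(manip.get_obs()['ee_rot']).as_matrix().round(3))
go([.5448,.2817,.22],77)"
```

```text
[[ 0.972 -0.     0.235]
 [-0.235  0.     0.972]
 [-0.    -1.     0.   ]]
off [ 4.635e-01 -3.000e-04 -2.234e-01] yaw -0.5688520837765765 jaw az 76.43 q7 -0.088 pos [0.1466 0.6076 0.2197] t 1.4
```

{"fn": "move_arm", "kwargs": {"increments": [{"offset":[0.4635,0,-0.2234],"yaw":-0.6,"jaw":0},{"offset":[0.4635,0,-0.2234],"yaw":-0.6,"jaw":0},{"offset":[0.4635,0,-0.2234],"yaw":-0.6,"jaw":0},{"offset":[0.4635,0,-0.2234],"yaw":-0.6,"jaw":0},{"offset":[0.4635,0,-0.2234],"yaw":-0.6,"jaw":0},{"offset":[0.4635,0,-0.2234],"yaw":-0.6,"jaw":0},{"offset":[0.4635,0,-0.2234],"yaw":-0.6,"jaw":0},{"offset":[0.4635,0,-0.2234],"yaw":-0.6,"jaw":0},{"offset":[0.4635,0,-0.2234],"yaw":-0.6,"jaw":0},{"offset":[0.4635,0,-0.2234],"yaw":-0.6,"jaw":0}], "squeeze": 20}}

```text
clock: 2.23
position: [0.4704, 0.3421, 0.2201]
ee_rot: [-0.702, 0.08, -0.08, 0.703]
ft_force: [0.8, 0.7, 0.0]
grip_width: 1.002
```

```bash
python3 -c "
from h import *
go([.5448,.2817,.22],77)"
```

```text
off [ 0.0861  0.     -0.0422] yaw 0.04221066327460221 jaw az 77.04 q7 0.672 pos [0.4704 0.3421 0.2201] t 2.23
```

{"fn": "move_arm", "kwargs": {"increments": [{"offset":[0.0861,0,-0.0422],"yaw":0,"jaw":0},{"offset":[0.0861,0,-0.0422],"yaw":0,"jaw":0},{"offset":[0.0861,0,-0.0422],"yaw":0,"jaw":0},{"offset":[0.0861,0,-0.0422],"yaw":0,"jaw":0}]}}

```text
clock: 2.57
position: [0.5483, 0.2768, 0.2199]
ee_rot: [0.703, -0.082, 0.083, -0.702]
ft_force: [0.3, 0.4, 0.2]
grip_width: 0.996
```

```bash
python3 -c "
from fit import *
from h import *
c=cam('wrist'); save(c,'w1')
P=cloud(c).reshape(-1,3);P=P[np.isfinite(P).all(1)]
F=P[(abs(P[:,0]-.54)<.08)&(abs(P[:,1]-.285)<.08)&(P[:,2]>.095)&(P[:,2]<.16)]
r=fitformer(F,[.511,.2895,.061],-.22,np.radians(28),False)
t=r.x[4];az=r.x[3];a=np.array([np.sin(t)*np.cos(az),np.sin(t)*np.sin(az),np.cos(t)])
print(len(F),r.x[:3],np.degrees(r.x[3:]),np.median(r.fun),'neck',r.x[:3]+.074*a)
go(r.x[:3]+.074*a,np.degrees(az)+90)
"
```

```text
8986 [0.5092 0.2916 0.0614] [-13.8145  28.1688] 0.0003959553943111392 neck [0.5431 0.2833 0.1266]
off [-0.0041  0.0933  0.003 ] yaw 0.6154713029054335 jaw az 76.8 q7 0.849 pos [0.5464 0.2795 0.2199] t 2.62
```

View pics/w1.png

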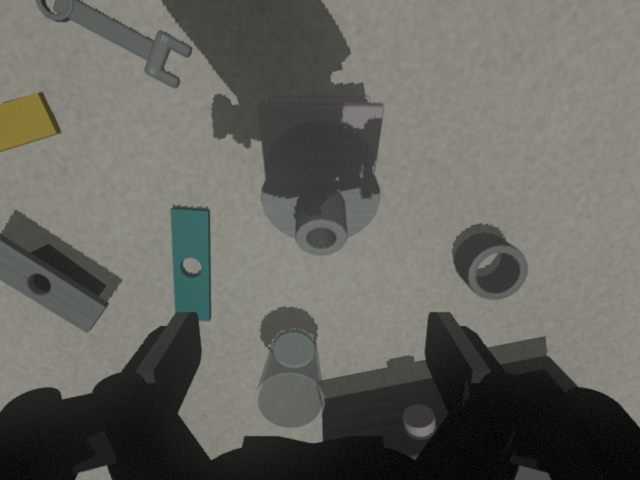

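The wrist view shows the neck at (320,237), centred between the open jaws. The steel bar is at the left (40,280), and the turquoise one at (192,265) stays separate. The fit residual is 0.4 mm, so I go down to the neck.

{"fn": "move_arm", "kwargs": {"increments": [{"offset":[-0.003,0.04,0.0024],"yaw":0.5,"jaw":0},{"offset":[-0.003,0.075,0.0024],"yaw":0.5,"jaw":0},{"offset":[-0.003,0.0924,0.0024],"yaw":0.5,"jaw":0},{"offset":[-0.003,0.0924,0.0024],"yaw":0.5,"jaw":0},{"offset":[-0.003,0.0924,0.0024],"yaw":0.5,"jaw":255},{"offset":[-0.003,0.0924,0.0024],"yaw":0.5,"jaw":255},{"offset":[-0.003,0.0924,0.0024],"yaw":0.5,"jaw":255},{"offset":[-0.003,0.0924,0.0024],"yaw":0.5,"jaw":255},{"offset":[-0.003,0.0924,0.0024],"yaw":0.5,"jaw":255},{"offset":[-0.003,0.0924,0.0024],"yaw":0.5,"jaw":255}], "squeeze": 50}}

```text
clock: 3.45
position: [0.5457, 0.2829, 0.1299]
ee_rot: [-0.701, 0.083, -0.086, 0.703]
ft_force: [2.4, -0.5, 13.8]
grip_width: 0.145
```

```bash
python3 -c "
from h import *
print(manip.get_obs()['grip_width'])
c=cam('side'); w=cam('wrist'); 
print(manip.get_obs()['grip_width'])
a=cv2.resize(c['pixels'][220:400,260:460],None,fx=2,fy=2); b=cv2.resize(w['pixels'],(480,360))
cv2.imwrite('pics/s2.png',np.hstack([a,b])[:,:,::-1])
"
```

```text
0.14483394151116477
0.006714197875967485
```

View pics/s2.png

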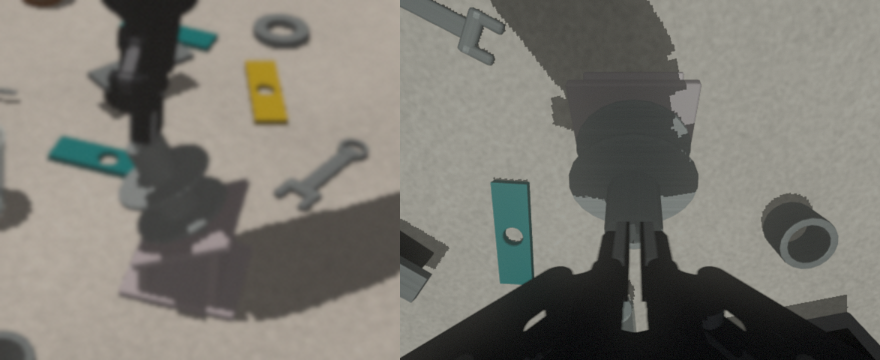

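The fingers have shut just past the neck's end instead of on it: in the wrist half the neck's end is at (633,240), with the shut fingers in front of it. I refit the former to see whether it moved.

```bash
python3 -c "
from fit import *
from h import *
for n in ['side','wrist']:
    c=cam(n)
    P=cloud(c).reshape(-1,3);g=c['pixels'].reshape(-1,3).max(1);k=np.isfinite(P).all(1)&(g>45);P=P[k]
    F=P[(abs(P[:,0]-.53)<.08)&(abs(P[:,1]-.285)<.06)&(P[:,2]>.095)&(P[:,2]<.14)]
    r=fitformer(F,[.511,.2895,.061],-.22,np.radians(28),False)
    t=r.x[4];az=r.x[3];a=np.array([np.sin(t)*np.cos(az),np.sin(t)*np.sin(az),np.cos(t)])
    print(n,len(F),r.x[:3],np.degrees(r.x[3:]),np.median(r.fun),'neck',r.x[:3]+.074*a)
    # finger pixels in the wrist cloud: location of pads
    if n=='wrist':
        P=cloud(c); M=c['pixels'].max(2)<40; o=c['obs']
        R=Rn.from_quat(o['ee_rot']).as_matrix(); Q=(P-o['position'])@R
        m=M&(abs(Q[:,:,2])<.03)&(Q[:,:,1]>-.04)&(Q[:,:,1]<.03); q=Q[m]
        print('finger pts tool',len(q),np.percentile(q,[0,5,50,95,100],axis=0))
go([.5448,.2817,.22],77)
print(manip.get_obs()['ft_force'])
"
```

```text
side 1044 [0.5105 0.2906 0.0604] [-13.9137  28.2753] 0.0005148262020371122 neck [0.5445 0.2821 0.1256]
wrist 15692 [0.5097 0.2915 0.0612] [-13.7327  28.0688] 0.00029121695474084233 neck [0.5435 0.2832 0.1265]
finger pts tool 861 [[-0.0112 -0.04   -0.0127]
 [-0.0108 -0.0393 -0.0101]
 [-0.0067 -0.0308  0.0012]
 [-0.006  -0.0189  0.0125]
 [-0.0054 -0.0147  0.0136]]
off [-0.0007 -0.0901 -0.0009] yaw -0.7454271030237862 jaw az 76.25 q7 0.846 pos [0.5461 0.2826 0.1299] t 3.65
[ 2.1978 -1.0626  9.4486]
```

{"fn": "move_arm", "kwargs": {"increments": [{"offset":[0,-0.03,0],"yaw":0,"jaw":255},{"offset":[0,-0.06,0],"yaw":0,"jaw":255},{"offset":[0,-0.06,0],"yaw":0,"jaw":255}]}}

```text
clock: 3.9
position: [0.5484, 0.2837, 0.1967]
ee_rot: [-0.699, 0.08, -0.089, 0.705]
ft_force: [1.1, 0.2, 1.1]
grip_width: -0.001
```

```bash
cat > tips.py <<'E'
from fit import *
from h import *
c=cam('wrist'); o=c['obs']; print(o['grip_width'],o['position'],o['ft_force'])
save(c,'w3')
P=cloud(c); R=Rn.from_quat(o['ee_rot']).as_matrix(); Q=(P-o['position'])@R
m=(Q[:,:,1]>-.06)&(Q[:,:,1]<.03)&(abs(Q[:,:,0])<.03)&np.isfinite(Q).all(2)
q=Q[m]
for lo in np.arange(-.06,.03,.01):
    k=q[(q[:,1]>=lo)&(q[:,1]<lo+.01)]
    if len(k): print(round(lo,3),len(k),'x',k[:,0].min(),k[:,0].max(),'z',k[:,2].min(),k[:,2].max(),'innermost|z|',abs(k[:,2]).min())
E
python3 tips.py
```

```text
-0.0014379117755464773 [0.5484 0.2837 0.1967] [1.0871 0.1684 1.0972]
-0.06 2755 x -0.014044740395572857 0.012807782853301778 z -0.03163440922477339 0.0326681447485785 innermost|z| 0.00014961132545436885
-0.05 1527 x -0.01157145261415088 0.012298144298370915 z -0.01338017857334693 0.013896822223552532 innermost|z| 0.0001352892959590079
-0.04 1146 x -0.011434272553976908 -0.005414557817558605 z -0.013303302832450133 0.013926848823512954 innermost|z| 0.0001338849004828858
-0.03 913 x -0.011240636014771464 -0.005495202902888724 z -0.013277792324425526 0.014015561470679144 innermost|z| 0.0001245977531235587
-0.02 262 x -0.011339304519018933 -0.005432160061314591 z -0.011770451127879764 0.012820842598457324 innermost|z| 0.00011814873216272924
```

View pics/w3.png

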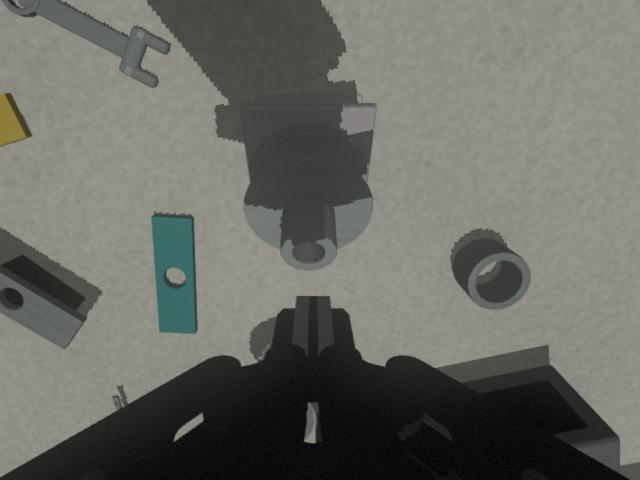

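Measured with the wrist camera, the shut fingertips end at tool y ≈ −0.016. That is about 33 mm farther back than the stated +0.017. It matches the contact force on the neck's end, where the fingers closed above the neck. Now I measure the open tips as well.

{"fn": "move_arm", "kwargs": {"increments": [{"offset":[-0.002,0,0],"yaw":0,"jaw":0},{"offset":[-0.002,0,0],"yaw":0,"jaw":0},{"offset":[-0.002,0,0],"yaw":0,"jaw":0},{"offset":[-0.002,0,0],"yaw":0,"jaw":140},{"offset":[-0.002,0,0],"yaw":0,"jaw":140},{"offset":[-0.002,0,0],"yaw":0,"jaw":140},{"offset":[-0.002,0,0],"yaw":0,"jaw":140},{"offset":[-0.002,0,0],"yaw":0,"jaw":140},{"offset":[-0.002,0,0],"yaw":0,"jaw":140}]}}

```text
clock: 4.7
position: [0.5456, 0.2838, 0.1938]
ee_rot: [-0.7, 0.081, -0.088, 0.704]
ft_force: [0.1, 0.0, 0.2]
grip_width: 0.447
```

```bash
sed -i "s/abs(Q\[:,:,0\])<.03)/abs(Q[:,:,0])<.013)\&(abs(Q[:,:,2])<.04)/; s/np.arange(-.06,.03,.01)/np.arange(-.06,.03,.004)/; s/lo+.01/lo+.004/" tips.py; python3 tips.py; python3 -c "
from h import *
go([.5427,.2831,.0935],76.2)"
```

```text
0.4469334548726226 [0.5456 0.2838 0.1938] [0.138  0.0462 0.2328]
-0.06 1022 x -0.012996003055623869 -0.0015898896778852637 z -0.039990523507106114 0.03995034127923235 innermost|z| 0.020195340218772326
-0.056 594 x -0.012947037452625968 0.007518270886599464 z -0.03994278708725236 0.0395507892624586 innermost|z| 0.018699509609053186
-0.052 1276 x -0.011337895472820225 0.012005160361513065 z -0.03575708730242821 0.02896812209745131 innermost|z| 0.018737745668280268
-0.048 590 x -0.011396626133539537 0.011663286264226502 z -0.03253559433195293 0.03304012710071343 innermost|z| 0.018593960933015914
-0.044 689 x -0.011398136454240045 0.011694593085112533 z -0.032579746433406956 0.033199896396479814 innermost|z| 0.018642426001361907
-0.04 656 x -0.011354794253598132 0.012013751256805871 z -0.03258679509741115 0.03333986913077187 innermost|z| 0.01875743993840744
-0.036 599 x -0.01120893112535098 0.011294493894088528 z -0.032578692250993246 0.03311023083080679 innermost|z| 0.018773605656915722
-0.032 555 x -0.011250048311973829 0.011995219573903716 z -0.0325900963364889 0.03307488282536437 innermost|z| 0.018757709733078692
-0.028 512 x -0.011198310939144704 0.011762310653928637 z -0.032480391453365696 0.03336613259613936 innermost|z| 0.018689525519278327
-0.024 450 x -0.011243228376753156 0.011586679142583321 z -0.03217035367326231 0.033088554752450365 innermost|z| 0.018743632174632863
-0.02 280 x -0.011026569106776726 0.012039188778043608 z -0.03076644139491145 0.03128186451045668 innermost|z| 0.01878972645574815
-0.016 87 x -0.009753787447965755 0.011671636447408958 z -0.0191292825022095 0.025514901766353546 innermost|z| 0.018816835224277705
off [-0.0036  0.1003 -0.0022] yaw 0.03665959859068835 jaw az 76.24 q7 0.834 pos [0.5457 0.2838 0.1939] t 4.75
```

{"fn": "move_arm", "kwargs": {"increments": [{"offset":[-0.0036,0,-0.0022],"yaw":0,"jaw":40},{"offset":[-0.0036,0,-0.0022],"yaw":0,"jaw":40},{"offset":[-0.0036,0.03,-0.0022],"yaw":0,"jaw":40},{"offset":[-0.0036,0.06,-0.0022],"yaw":0,"jaw":40},{"offset":[-0.0036,0.085,-0.0022],"yaw":0,"jaw":40},{"offset":[-0.0036,0.098,-0.0022],"yaw":0,"jaw":40},{"offset":[-0.0036,0.098,-0.0022],"yaw":0,"jaw":40}]}}

```text
clock: 5.33
position: [0.541, 0.2822, 0.0928]
ee_rot: [-0.701, 0.082, -0.087, 0.703]
ft_force: [-0.9, 0.4, -0.6]
grip_width: 0.844
```

{"fn": "move_arm", "kwargs": {"increments": [{"offset":[0,0,0],"yaw":0,"jaw":255},{"offset":[0,0,0],"yaw":0,"jaw":255},{"offset":[0,0,0],"yaw":0,"jaw":255},{"offset":[0,0,0],"yaw":0,"jaw":255},{"offset":[0,0,0],"yaw":0,"jaw":255},{"offset":[0,0,0],"yaw":0,"jaw":255}], "squeeze": 40}}

```text
clock: 5.83
position: [0.542, 0.2827, 0.0945]
ee_rot: [-0.7, 0.082, -0.088, 0.704]
ft_force: [0.8, 0.4, 7.0]
grip_width: 0.376
```

{"fn": "move_arm", "kwargs": {"increments": [{"offset":[0.0047,-0.0088,0],"yaw":0,"jaw":255},{"offset":[0.0117,-0.0221,0],"yaw":0,"jaw":255},{"offset":[0.0188,-0.0353,0],"yaw":0,"jaw":255},{"offset":[0.0235,-0.0442,0],"yaw":0,"jaw":255},{"offset":[0.0235,-0.0442,0],"yaw":0,"jaw":255}]}}

```text
clock: 6.25
position: [0.5664, 0.2766, 0.1412]
ee_rot: [-0.7, 0.081, -0.089, 0.704]
ft_force: [-0.2, 0.4, -2.8]
grip_width: 0.373
```

```bash
cat > ff.py <<'E'
from fit import *
from h import *
import sys
def held(n="side",name=None,view=None):
    c=cam(n); o=c["obs"]
    p=np.array(o["position"])
    P=cloud(c).reshape(-1,3);g=c['pixels'].reshape(-1,3).max(1);P=P[np.isfinite(P).all(1)&(g>45)]
    z0=p[2]-.05
    F=P[(np.hypot(P[:,0]-p[0],P[:,1]-p[1])<.085)&(P[:,2]>z0-.02)&(P[:,2]<p[2]+.05)]
    best=min((fitformer(F,p+[-.07*np.sin(t),0,.035-.07*np.cos(t)],-.24,t,False) for t in(.05,.3,.5)),key=lambda r:r.cost)
    x=best.x; print(n,len(F),"origin",x[:3],"rel TCP",x[:3]-p,"az,tilt",np.degrees(x[3:]),np.median(best.fun),"ft",np.round(o["ft_force"],1),"gw",round(o["grip_width"],3),"t",round(o["clock"],2))
    return c
E
python3 -c "
from ff import *
held('side'); c=held('wrist')
save(c,'w4'); go([.54,.28,.2])"
```

```text
side 2078 origin [0.5359 0.2847 0.1065] rel TCP [-0.0305  0.0081 -0.0347] az,tilt [-13.5549  27.5153] 0.0007428403211527015 ft [-0.2  0.4 -2.8] gw 0.373 t 6.25
wrist 38965 origin [0.5325 0.2855 0.1062] rel TCP [-0.0328  0.0088 -0.0335] az,tilt [-14.9702  28.3532] 0.0004608931201220516 ft [-0.8  0.3 -3.7] gw 0.376 t 6.3
off [-0.0239 -0.0616 -0.0023] yaw None jaw az 76.23 q7 0.872 pos [0.5643 0.2768 0.1386] t 6.35
```

The former is off the peg and held at about 28°. The tool can't tilt, so I'll set the former down on a clear spot on the table, where it will rock upright, and grip it again.

{"fn": "move_arm", "kwargs": {"increments": [{"offset":[0.012,-0.002,-0.022],"yaw":0,"jaw":255},{"offset":[0.034,-0.002,-0.06],"yaw":0,"jaw":255},{"offset":[0.053,-0.002,-0.094],"yaw":0,"jaw":255},{"offset":[0.072,-0.002,-0.128],"yaw":0,"jaw":255},{"offset":[0.091,-0.002,-0.162],"yaw":0,"jaw":255},{"offset":[0.11,-0.002,-0.196],"yaw":0,"jaw":255},{"offset":[0.13,-0.002,-0.23],"yaw":0,"jaw":255},{"offset":[0.15,-0.002,-0.264],"yaw":0,"jaw":255},{"offset":[0.166,-0.002,-0.292],"yaw":0,"jaw":255},{"offset":[0.173,-0.002,-0.304],"yaw":0,"jaw":255}], "squeeze": 20}}

```text
clock: 7.18
position: [0.6593, -0.0659, 0.1389]
ee_rot: [-0.701, 0.084, -0.089, 0.702]
ft_force: [-0.9, -1.5, -3.7]
grip_width: 0.374
```

```bash
python3 -c "
from ff import *
held('side'); c=held('wrist')
go([.66,-.06,.05])"
```

```text
side 881 origin [ 0.6293 -0.0574  0.105 ] rel TCP [-0.03    0.0085 -0.0339] az,tilt [-12.0851  27.6951] 0.0008854063917451277 ft [-0.9 -1.5 -3.7] gw 0.374 t 7.18
wrist 36393 origin [ 0.6271 -0.0582  0.1056] rel TCP [-0.0323  0.0087 -0.0333] az,tilt [-14.8161  28.1502] 0.00034046497920662416 ft [-1.  -2.8 -2.6] gw 0.377 t 7.23
off [-0.0007  0.0888  0.0035] yaw None jaw az 75.94 q7 1.479 pos [ 0.6592 -0.0637  0.1388] t 7.28
```

{"fn": "move_arm", "kwargs": {"increments": [{"offset":[0,0.03,0],"yaw":0,"jaw":255},{"offset":[0,0.06,0],"yaw":0,"jaw":255},{"offset":[0,0.08,0],"yaw":0,"jaw":255},{"offset":[0,0.089,0],"yaw":0,"jaw":255},{"offset":[0,0.093,0],"yaw":0,"jaw":255},{"offset":[0,0.095,0],"yaw":0,"jaw":255},{"offset":[0,0.095,0],"yaw":0,"jaw":255}]}}

```text
clock: 7.87
position: [0.6605, -0.063, 0.0447]
ee_rot: [-0.701, 0.084, -0.089, 0.703]
ft_force: [-0.3, 0.2, -2.5]
grip_width: 0.374
```

{"fn": "move_arm", "kwargs": {"increments": [{"offset":[0,0,0],"yaw":0,"jaw":110},{"offset":[0,-0.002,0],"yaw":0,"jaw":60},{"offset":[0,-0.005,0],"yaw":0,"jaw":40},{"offset":[0,-0.04,0],"yaw":0,"jaw":40},{"offset":[0,-0.08,0],"yaw":0,"jaw":40},{"offset":[0,-0.1,0],"yaw":0,"jaw":40},{"offset":[0,-0.1,0],"yaw":0,"jaw":40}]}}

```text
clock: 8.45
position: [0.6629, -0.0639, 0.1521]
ee_rot: [-0.7, 0.08, -0.093, 0.703]
ft_force: [0.6, -1.2, -0.2]
grip_width: 0.844
```

```bash
cat > find.py <<'E'
from ff import *
def find(c,x,y,z0=0,R=.07):
    P=cloud(c).reshape(-1,3);g=c['pixels'].reshape(-1,3).max(1);P=P[np.isfinite(P).all(1)&(g>45)]
    F=P[(np.hypot(P[:,0]-x,P[:,1]-y)<R)&(P[:,2]>z0+.008)&(P[:,2]<z0+.1)]
    r=min((fitformer(F,[x,y,z0],a,t,False) for a in(0,1.5) for t in(.02,.4)),key=lambda r:r.cost)
    print(len(F),"origin",r.x[:3],"az,tilt",np.degrees(r.x[3:]),np.median(r.fun)); return r.x
E
python3 -c "
from find import *
for n in ['top','wrist']:
    c=cam(n); save(c,n+'5'); find(c,.63,-.055)
go([.63,-.055,.14])"
```

```text
569 origin [ 0.6281 -0.0569  0.0019] az,tilt [-139.3963    0.5095] 0.0011632036764363599
12739 origin [ 0.6228 -0.0529  0.    ] az,tilt [156.3533  -0.2137] 0.0005447394500380301
off [-0.0318  0.0064  0.0007] yaw None jaw az 75.96 q7 1.478 pos [ 0.6606 -0.0634  0.1468] t 8.55
```

```bash
python3 -c "
from find import *
t=np.load('top.npz')['pixels']; s0=np.load('side.npz')['pixels']
c=cam('side'); find(c,.625,-.055)
p=c['R']@np.array([.625,-.055,.03])+c['t']; K=c['intrinsics']; u=int(K[0,0]*p[0]/p[2]+K[0,2]); v=int(K[1,1]*p[1]/p[2]+K[1,2])
f=lambda im,u,v,w,s:cv2.resize(im[v-w:v+w,u-w:u+w],(s,s),interpolation=cv2.INTER_CUBIC)
im=np.hstack([f(t,523,276,26,390),f(c['pixels'],u,v,36,390)]); print(u,v)
cv2.imwrite('pics/c6.png',np.clip(im[:,:,::-1]*1.5,0,255).astype(np.uint8))
c=dict(np.load('top.npz'))
for z in(.036,.043,.144):
    p=c['R']@np.array([.5125,-.326,z])+c['t']; K=c['intrinsics']; print(z,K[0,0]*p[0]/p[2]+K[0,2],K[1,1]*p[1]/p[2]+K[1,2])
"
```

```text
1027 origin [ 0.6278 -0.0545 -0.0007] az,tilt [31.4338  0.0387] 0.0008093277093661339
304 239
0.036 526.9089110615862 272.6336559908017
0.043 528.0279065417228 272.52219157604884
0.144 545.7329085235851 270.7585761556673
```

View pics/c6.png

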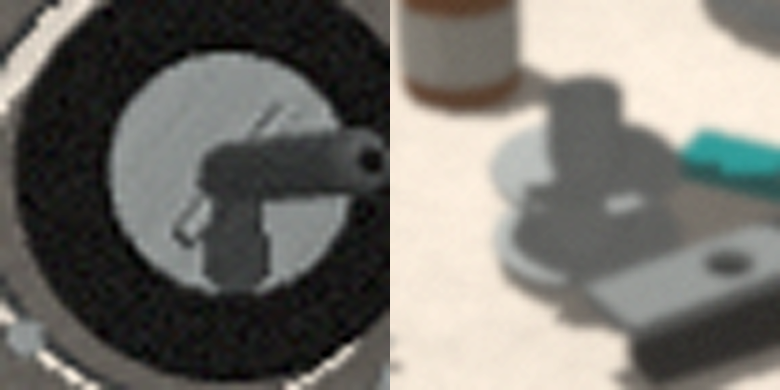

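The pin shows on the seat in the left crop, from (187,235) to (268,115), so its azimuth is about −34° (mod 90). The former stands upright on the table in the right crop.

```bash
python3 -c "
from find import *
x=find(cam('wrist'),.625,-.055)
go([x[0],x[1],.1],16)"
```

```text
12989 origin [ 0.6228 -0.0529 -0.    ] az,tilt [-25.2031   0.1526] 0.0005490730779959541
off [-0.0381  0.044   0.0009] yaw 59.97584703703984 jaw az 75.98 q7 1.478 pos [ 0.6593 -0.0631  0.1443] t 8.65
```

{"fn": "move_arm", "kwargs": {"increments": [{"offset":[-0.018,0,0],"yaw":7,"jaw":40},{"offset":[-0.035,0,0],"yaw":14,"jaw":40},{"offset":[-0.035,0,0],"yaw":21,"jaw":40},{"offset":[-0.035,0,0],"yaw":28,"jaw":40},{"offset":[-0.035,0,0],"yaw":35,"jaw":40},{"offset":[-0.035,0,0],"yaw":42,"jaw":40},{"offset":[-0.035,0,0],"yaw":49,"jaw":40},{"offset":[-0.035,0,0],"yaw":56,"jaw":40},{"offset":[-0.035,0,0],"yaw":60,"jaw":40},{"offset":[-0.035,0,0],"yaw":60,"jaw":40}]}}

```text
clock: 9.48
position: [0.6247, -0.0545, 0.1429]
ee_rot: [-0.562, 0.425, -0.428, 0.566]
ft_force: [0.6, 0.0, -0.4]
grip_width: 0.844
```

```bash
python3 -c "
from find import *
c=cam('wrist'); x=find(c,.625,-.055)
go([x[0],x[1],.042],16)
go([.6275,-.055,.042],16)"
```

```text
12310 origin [ 0.6251 -0.0513 -0.0001] az,tilt [-58.6338   0.0679] 0.00054929570011732
off [-0.0029  0.101   0.0006] yaw 0.062271606500900134 jaw az 16.06 q7 0.472 pos [ 0.6248 -0.0545  0.143 ] t 9.53
off [0.0013 0.101  0.0018] yaw 0.062271606500900134 jaw az 16.06 q7 0.472 pos [ 0.6248 -0.0545  0.143 ] t 9.53
```

{"fn": "move_arm", "kwargs": {"increments": [{"offset":[0,0.035,0.001],"yaw":0,"jaw":40},{"offset":[0,0.07,0.001],"yaw":0,"jaw":40},{"offset":[0,0.095,0.001],"yaw":0,"jaw":40},{"offset":[0,0.101,0.001],"yaw":0,"jaw":40},{"offset":[0,0.101,0.001],"yaw":0,"jaw":40},{"offset":[0,0.101,0.001],"yaw":0,"jaw":255},{"offset":[0,0.101,0.001],"yaw":0,"jaw":255},{"offset":[0,0.101,0.001],"yaw":0,"jaw":255},{"offset":[0,0.101,0.001],"yaw":0,"jaw":255},{"offset":[0,0.101,0.001],"yaw":0,"jaw":255}], "squeeze": 50}}

```text
clock: 10.37
position: [0.6273, -0.0543, 0.044]
ee_rot: [-0.563, 0.423, -0.427, 0.567]
ft_force: [-2.3, -0.3, 7.0]
grip_width: 0.388
```

```bash
python3 -c "
from h import *
go([.5125,-.326,.21])"
```

```text
off [ 0.2293 -0.1675 -0.1841] yaw None jaw az 16.07 q7 0.517 pos [ 0.6273 -0.0543  0.044 ] t 10.37
```

{"fn": "move_arm", "kwargs": {"increments": [{"offset":[0,-0.02,0],"yaw":0,"jaw":255},{"offset":[0,-0.06,0],"yaw":0,"jaw":255},{"offset":[0,-0.1,0],"yaw":0,"jaw":255},{"offset":[0.01,-0.135,-0.008],"yaw":0,"jaw":255},{"offset":[0.03,-0.16,-0.024],"yaw":4,"jaw":255},{"offset":[0.06,-0.17,-0.048],"yaw":8,"jaw":255},{"offset":[0.09,-0.17,-0.072],"yaw":12,"jaw":255},{"offset":[0.12,-0.17,-0.096],"yaw":16,"jaw":255},{"offset":[0.15,-0.17,-0.12],"yaw":20,"jaw":255},{"offset":[0.165,-0.17,-0.132],"yaw":20,"jaw":255}]}}

```text
clock: 11.2
position: [0.5417, -0.2552, 0.214]
ee_rot: [0.478, -0.517, 0.521, -0.482]
ft_force: [-0.7, -0.7, -3.0]
grip_width: 0.389
```

```bash
python3 -c "
from h import *
print(manip.get_obs()['ft_force'],manip.get_obs()['grip_width'])
go([.5125,-.326,.214],-4)"
```

```text
[-0.7358694  -0.67673207 -3.04415279] 0.38915007355945636
off [ 0.0729 -0.0003 -0.0235] yaw -0.49486462602885695 jaw az -4.49 q7 0.465 pos [ 0.5417 -0.2552  0.214 ] t 11.2
```

{"fn": "move_arm", "kwargs": {"increments": [{"offset":[0.03,0,-0.01],"yaw":-0.5,"jaw":255},{"offset":[0.055,0,-0.018],"yaw":-0.5,"jaw":255},{"offset":[0.0729,0,-0.0235],"yaw":-0.5,"jaw":255},{"offset":[0.0729,0,-0.0235],"yaw":-0.5,"jaw":255},{"offset":[0.0729,0,-0.0235],"yaw":-0.5,"jaw":255}]}}

```text
clock: 11.62
position: [0.5117, -0.3272, 0.2142]
ee_rot: [0.479, -0.516, 0.52, -0.484]
ft_force: [-0.3, 0.8, -3.0]
grip_width: 0.388
```

```bash
cat > rel.py <<'E'
from find import *
def both():
    for n in ["side","top","wrist"]:
        c=cam(n); p=np.array(c["obs"]["position"]); 
        print(n,"TCP",p,end=" "); x=find(c,p[0],p[1],p[2]-.044)
        P=cloud(c).reshape(-1,3);P=P[np.isfinite(P).all(1)]
        S=P[(np.hypot(P[:,0]-.5125,P[:,1]+.326)<.025)&(P[:,2]>.055)&(P[:,2]<min(.134,x[2]-.01))]
        if len(S)>20:
            r=least_squares(lambda q:np.hypot(S[:,0]-q[0],S[:,1]-q[1])-.0085,[.5125,-.326],loss="soft_l1",f_scale=.002)
            print("  spindle",len(S),r.x,"err former-spindle",x[:2]-r.x)
        yield c
E
python3 -c "
from rel import *
cs=list(both()); go([.5125,-.326,.214])
c=cs[0]; s=c['pixels'][100:220,290:420]; cv2.imwrite('pics/s7.png',np.clip(cv2.resize(s,None,fx=5,fy=5,interpolation=cv2.INTER_CUBIC)[:,:,::-1]*1.4,0,255))
"
```

```text
side TCP [ 0.5117 -0.3272  0.2142] 787 origin [ 0.5129 -0.3264  0.1699] az,tilt [-8.9477  1.0574] 0.0008821267315333482
  spindle 161 [ 0.5124 -0.3248] err former-spindle [ 0.0005 -0.0016]
top TCP [ 0.5126 -0.3258  0.214 ] 1284 origin [ 0.5132 -0.3266  0.1709] az,tilt [-50.9054   0.4847] 0.0011320984784699978
  spindle 28 [ 0.513  -0.3267] err former-spindle [0.0002 0.0001]
wrist TCP [ 0.513  -0.325   0.2139] 27126 origin [ 0.5122 -0.3224  0.17  ] az,tilt [-17.8866   0.8162] 0.0006260739870620514
off [ 0.0013 -0.0002 -0.0007] yaw None jaw az -3.89 q7 0.618 pos [ 0.5133 -0.3247  0.2138] t 11.77[ WARN:0@41.339] global loadsave.cpp:1063 imwrite_ Unsupported depth image for selected encoder is fallbacked to CV_8U.
```

View pics/s7.png

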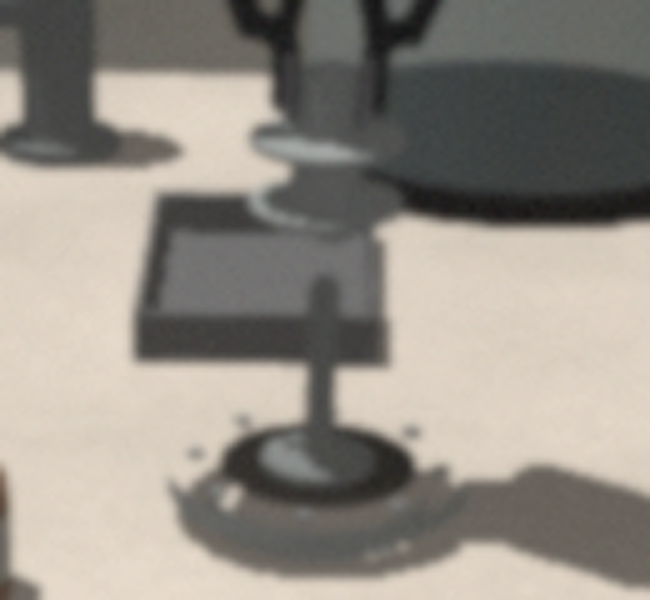

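The side crop shows the former hanging upright in line above the spindle, with the axis near column 325 for both. I lower it onto the spindle.

{"fn": "move_arm", "kwargs": {"increments": [{"offset":[0.0014,0,-0.0012],"yaw":0,"jaw":255},{"offset":[0.0014,0.012,-0.0012],"yaw":0,"jaw":255},{"offset":[0.0014,0.024,-0.0012],"yaw":0,"jaw":255},{"offset":[0.0014,0.034,-0.0012],"yaw":0,"jaw":255},{"offset":[0.0014,0.042,-0.0012],"yaw":0,"jaw":255},{"offset":[0.0014,0.05,-0.0012],"yaw":0,"jaw":255},{"offset":[0.0014,0.05,-0.0012],"yaw":0,"jaw":255}], "squeeze": 30}}

```text
clock: 12.35
position: [0.5115, -0.3254, 0.1615]
ee_rot: [0.481, -0.516, 0.518, -0.485]
ft_force: [-0.4, 0.5, -3.1]
grip_width: 0.387
```

```bash
python3 -c "
from rel import *
go([.5125,-.326,.085]); print(manip.get_obs()['ft_force'].round(1),manip.get_obs()['torque'].round(2))"
```

```text
off [0.0008 0.0765 0.0005] yaw None jaw az -3.89 q7 0.643 pos [ 0.5115 -0.3254  0.1615] t 12.35
[-0.4  0.5 -3.1] [-0.07  0.05  0.01]
```

{"fn": "move_arm", "kwargs": {"increments": [{"offset":[0,0.015,0],"yaw":0,"jaw":255},{"offset":[0,0.03,0],"yaw":0,"jaw":255},{"offset":[0,0.045,0],"yaw":0,"jaw":255},{"offset":[0,0.057,0],"yaw":0,"jaw":255},{"offset":[0,0.065,0],"yaw":0,"jaw":255},{"offset":[0,0.069,0],"yaw":0,"jaw":255},{"offset":[0,0.069,0],"yaw":0,"jaw":255}]}}

```text
clock: 12.93
position: [0.5111, -0.3253, 0.0917]
ee_rot: [0.481, -0.516, 0.517, -0.484]
ft_force: [-5.0, 0.1, -6.8]
grip_width: 0.387
```

{"fn": "move_arm", "kwargs": {"increments": [{"offset":[0,0.002,0],"yaw":0,"jaw":255},{"offset":[0,0.004,0],"yaw":0,"jaw":255},{"offset":[0,0.006,0],"yaw":0,"jaw":255},{"offset":[0,0.008,0],"yaw":0,"jaw":255},{"offset":[0,0.008,0],"yaw":0,"jaw":255}]}}

```text
clock: 13.35
position: [0.5111, -0.3255, 0.0842]
ee_rot: [0.481, -0.516, 0.517, -0.484]
ft_force: [-5.1, -0.2, -2.1]
grip_width: 0.39
```

{"fn": "move_arm", "kwargs": {"increments": [{"offset":[0,0.0015,-0.0005],"yaw":0,"jaw":255},{"offset":[0,0.003,-0.0005],"yaw":0,"jaw":255},{"offset":[0,0.0045,-0.0005],"yaw":0,"jaw":255},{"offset":[0,0.0045,-0.0005],"yaw":0,"jaw":255}]}}

```text
clock: 13.68
position: [0.5112, -0.3257, 0.0809]
ee_rot: [0.48, -0.516, 0.518, -0.485]
ft_force: [-5.3, 1.6, 3.8]
grip_width: 0.388
```

```bash
python3 -c "
from find import *
for n in ['side','top']: find(cam(n),.5125,-.326,.040)
o=manip.get_obs(); print(o['position'],o['ft_force'],o['torque'])"
```

```text
775 origin [ 0.5124 -0.326   0.0416] az,tilt [49.9288  1.1839] 0.0013604146634318554
926 origin [ 0.5123 -0.3274  0.0387] az,tilt [-36.5316   1.9172] 0.001135788558390677
[ 0.5112 -0.3257  0.0808] [-5.7549  2.6269  5.0084] [ 0.3632  1.1026 -0.1864]
```

{"fn": "move_arm", "kwargs": {"increments": [{"offset":[0,0.003,-0.0005],"yaw":2,"jaw":255},{"offset":[0,0.003,-0.0005],"yaw":4,"jaw":255},{"offset":[0,0.003,-0.0005],"yaw":6,"jaw":255},{"offset":[0,0.003,-0.0005],"yaw":8,"jaw":255},{"offset":[0,0.003,-0.0005],"yaw":8,"jaw":255}]}}

```text
clock: 14.2
position: [0.5112, -0.3259, 0.0798]
ee_rot: [0.442, -0.549, 0.551, -0.447]
ft_force: [-9.9, 4.1, 13.4]
grip_width: 0.393
```

```bash
python3 -c "
from find import *
for n in ['side','top','wrist']: find(cam(n),.5125,-.326,.040)
o=manip.get_obs(); print(o['position'],o['ft_force'],o['torque'])
go([.5125,-.326,.085])"
```

```text
774 origin [ 0.5131 -0.3263  0.0407] az,tilt [74.2812  0.8584] 0.0014106354013948075
925 origin [ 0.5141 -0.3275  0.0376] az,tilt [-132.5425    1.1219] 0.0012116781053334025
27030 origin [ 0.5102 -0.326   0.0415] az,tilt [28.999   0.6836] 0.0006858049446372312
[ 0.5112 -0.326   0.0799] [-10.0971   4.9656  11.899 ] [0.809  1.6912 0.1025]
off [-0.0002 -0.0051  0.0014] yaw None jaw az -11.95 q7 0.566 pos [ 0.5112 -0.326   0.0799] t 14.35
```

The wrist fit, which read z correctly on the table, puts the foot at 41.5 mm. So the foot is on the pin and the neck slid a little in the grip. I sweep the yaw with light pressure.

{"fn": "move_arm", "kwargs": {"increments": [{"offset":[0,0.003,-0.0015],"yaw":2.5,"jaw":255},{"offset":[0,0.003,-0.0015],"yaw":5,"jaw":255},{"offset":[0,0.003,-0.0015],"yaw":7.5,"jaw":255},{"offset":[0,0.003,-0.0015],"yaw":10,"jaw":255},{"offset":[0,0.003,-0.0015],"yaw":12.5,"jaw":255},{"offset":[0,0.003,-0.0015],"yaw":15,"jaw":255},{"offset":[0,0.003,-0.0015],"yaw":17.5,"jaw":255},{"offset":[0,0.003,-0.0015],"yaw":20,"jaw":255},{"offset":[0,0.003,-0.0015],"yaw":22.5,"jaw":255},{"offset":[0,0.003,-0.0015],"yaw":25,"jaw":255}]}}

```text
clock: 15.18
position: [0.5107, -0.3262, 0.0798]
ee_rot: [0.311, -0.632, 0.634, -0.319]
ft_force: [-11.9, 5.3, 20.9]
grip_width: 0.384
```

```bash
python3 -c "
from find import *
for n in ['side','wrist']: find(cam(n),.5125,-.326,.040)
o=manip.get_obs(); print(o['position'],o['ft_force'],o['torque'])
go([.5125,-.326,.085])"
```

```text
733 origin [ 0.513  -0.3267  0.0406] az,tilt [51.0296  0.8032] 0.0012552815689086273
26798 origin [ 0.5096 -0.3259  0.0415] az,tilt [190.6159  -0.6994] 0.000685687574532563
[ 0.5107 -0.3262  0.0798] [-11.7086   5.8715  21.1944] [0.9381 2.1188 0.1439]
off [-0.0013 -0.0052  0.0013] yaw None jaw az -37.03 q7 0.176 pos [ 0.5107 -0.3262  0.0798] t 15.28
```

{"fn": "move_arm", "kwargs": {"increments": [{"offset":[0,-0.003,0],"yaw":0,"jaw":255},{"offset":[0,-0.006,0],"yaw":0,"jaw":255},{"offset":[0,-0.006,0],"yaw":0,"jaw":255}]}}

```text
clock: 15.53
position: [0.5108, -0.3257, 0.0864]
ee_rot: [0.311, -0.632, 0.634, -0.32]
ft_force: [-5.3, 2.7, 1.7]
grip_width: 0.389
```

```bash
python3 -c "
from find import *
for n in ['side','wrist']: find(cam(n),.5125,-.326,.045)
o=manip.get_obs(); print(o['position'],o['ft_force'],o['torque'])
go([.5125,-.326,.085])"
```

```text
736 origin [ 0.513  -0.325   0.0469] az,tilt [-5.2673  0.6979] 0.0013153968080503245
27261 origin [ 0.5102 -0.3243  0.043 ] az,tilt [-40.358    0.9207] 0.0005005437209793899
[ 0.5108 -0.3257  0.0863] [-6.04    3.7753  1.7054] [ 0.8084  1.3423 -0.0227]
off [-0.0008  0.0014  0.0015] yaw None jaw az -37.0 q7 0.171 pos [ 0.5108 -0.3257  0.0863] t 15.63
```

{"fn": "move_arm", "kwargs": {"increments": [{"offset":[0,0,-0.001],"yaw":0,"jaw":255},{"offset":[0,0,-0.002],"yaw":0,"jaw":255},{"offset":[0,0,-0.002],"yaw":0,"jaw":255}]}}

```text
clock: 15.88
position: [0.5102, -0.3249, 0.087]
ee_rot: [0.311, -0.631, 0.634, -0.32]
ft_force: [0.3, -1.0, -2.2]
grip_width: 0.387
```

```bash
python3 -c "
from find import *
o=manip.get_obs(); print(o['position'],o['ft_force'],o['torque'])
c=cam('wrist');x=find(c,.5125,-.326,.045);find(c,.5125,-.326,.05)
w=cv2.resize(c['pixels'],(400,300)); s=cam('side');s=cv2.resize(s['pixels'][110:215,290:430],(400,300),interpolation=cv2.INTER_CUBIC)
cv2.imwrite('pics/s8.png',np.clip(np.hstack([w,s])[:,:,::-1].astype(float)*1.4,0,255).astype(np.uint8))
"
```

```text
[ 0.5102 -0.3249  0.087 ] [ 0.2512 -1.0388 -2.1543] [-0.4758 -0.152   0.0081]
27158 origin [ 0.5097 -0.3239  0.0436] az,tilt [-33.5246   0.7491] 0.0004911584302141996
26640 origin [ 0.51   -0.3239  0.0482] az,tilt [110.0919  -0.9207] 0.0006755829466143781
```

View pics/s8.png

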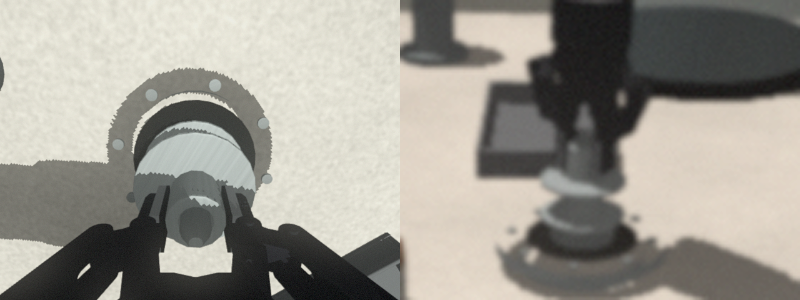

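The lateral force is gone. The former fit turns out to be ambiguous by the 5 mm flange thickness: starting from another point gives z 5 mm off. Read the other way, TCP z 0.080 was already fully home. I lower it again and check by the flange-top height.

{"fn": "move_arm", "kwargs": {"increments": [{"offset":[0,0.003,0],"yaw":0,"jaw":255},{"offset":[0,0.006,0],"yaw":0,"jaw":255},{"offset":[0,0.008,0],"yaw":0,"jaw":255},{"offset":[0,0.008,0],"yaw":0,"jaw":255}]}}

```text
clock: 16.32
position: [0.5103, -0.3249, 0.08]
ee_rot: [0.311, -0.632, 0.634, -0.32]
ft_force: [-4.6, 3.1, 13.4]
grip_width: 0.389
```

```bash
cat > fl.py <<'E'
from find import *
def fl(n,cx=.5125,cy=-.326):
    c=cam(n); P=cloud(c).reshape(-1,3); g=c['pixels'].reshape(-1,3).max(1); r=np.hypot(P[:,0]-cx,P[:,1]-cy)
    h=P[np.isfinite(P).all(1)&(g>60)&(r<.038)&(r>.021)&(P[:,2]>.075)&(P[:,2]<.105)]
    print(n,"flange top z",np.percentile(h[:,2],[25,50,75]),len(h),"plate z",np.median(P[(r>.07)&(r<.08)&(P[:,2]>.02)&(P[:,2]<.04),2]))
    return c
E
python3 -c "
from fl import *
o=manip.get_obs(); print(o['position'],o['ft_force'],o['torque'])
for n in ['wrist','top','side']: fl(n)
go([.5125,-.326,.085])"
```

```text
[ 0.5103 -0.3249  0.08  ] [-4.613   3.0724 13.3544] [0.7768 1.2185 0.0531]
wrist flange top z [0.0859 0.0864 0.0868] 8967 plate z 0.0330468494251733
top flange top z [0.0848 0.0863 0.0878] 334 plate z 0.03298535151924383
side flange top z [0.085  0.0856 0.0865] 103 plate z 0.031505770674994195
off [-0.0005 -0.005   0.0025] yaw None jaw az -36.99 q7 0.176 pos [ 0.5103 -0.3249  0.08  ] t 16.47
```

The flange top is at 86.4 mm by the wrist and top cameras (85.6 by side), against 36 + 50 = 86 expected when home; on the pin it would be 93. So the former is home. I release and go to the bar.

{"fn": "move_arm", "kwargs": {"increments": [{"offset":[0,0,0],"yaw":0,"jaw":100},{"offset":[0,0,0],"yaw":0,"jaw":60},{"offset":[0,-0.03,0],"yaw":0,"jaw":60},{"offset":[0,-0.065,0],"yaw":0,"jaw":60},{"offset":[0,-0.1,0],"yaw":0,"jaw":60},{"offset":[-0.02,-0.115,-0.01],"yaw":3,"jaw":60},{"offset":[-0.05,-0.12,-0.027],"yaw":6,"jaw":60},{"offset":[-0.085,-0.12,-0.046],"yaw":10,"jaw":60},{"offset":[-0.12,-0.12,-0.064],"yaw":15,"jaw":60},{"offset":[-0.15,-0.12,-0.08],"yaw":15,"jaw":60}]}}

```text
clock: 17.3
position: [0.5355, -0.1543, 0.2007]
ee_rot: [0.224, -0.669, 0.669, -0.234]
ft_force: [0.7, -0.2, -0.4]
grip_width: 0.766
```

```bash
python3 -c "
from fl import *
fl('side'); go([.5625,.011,.12],-52.2)"
```

```text
side flange top z [0.0848 0.0854 0.0862] 141 plate z 0.031875898861426125
off [-0.1166  0.0816 -0.1082] yaw 0.6556413749148078 jaw az -51.54 q7 -0.518 pos [ 0.5374 -0.1468  0.2002] t 17.35
```

{"fn": "move_arm", "kwargs": {"increments": [{"offset":[-0.025,0.02,-0.023],"yaw":0.6,"jaw":60},{"offset":[-0.052,0.04,-0.048],"yaw":0.6,"jaw":60},{"offset":[-0.078,0.06,-0.072],"yaw":0.6,"jaw":60},{"offset":[-0.102,0.075,-0.095],"yaw":0.6,"jaw":60},{"offset":[-0.1166,0.0816,-0.1082],"yaw":0.6,"jaw":60},{"offset":[-0.1166,0.0816,-0.1082],"yaw":0.6,"jaw":60},{"offset":[-0.1166,0.0816,-0.1082],"yaw":0.6,"jaw":60}]}}

```text
clock: 17.93
position: [0.5623, 0.0124, 0.1193]
ee_rot: [-0.226, 0.669, -0.668, 0.235]
ft_force: [-0.5, -0.7, 0.6]
grip_width: 0.766
```

```bash
cat > bar.py <<'E'
from h import *
def bar(n,x,y,zt,tol=.006):
    c=cam(n); P=cloud(c); im=c['pixels'].astype(int); 
    m=np.isfinite(P).all(2)&(abs(P[...,2]-zt)<tol)&(np.hypot(P[...,0]-x,P[...,1]-y)<.075)&(im.max(2)>50)
    b=P[m]; rc=cv2.minAreaRect((b[:,:2]*1000).astype(np.float32)); print(n,"bar",np.round(rc[0],1),np.round(rc[1],1),round(rc[2],1),"z",np.median(b[:,2]).round(4),"TCP",np.round(c['obs']['position'],4)); return c
E
python3 -c "
from bar import *
for n in ['wrist','top']: c=bar(n,.5625,.011,.043)
go([.5625,.011,.0175],-52.2)"
```

```text
wrist bar [560.1  12.2] [120.8  36.2] 37.9 z 0.0431 TCP [0.5623 0.0124 0.1193]
top bar [598.8  59.2] [2.9 1.2] 44.4 z 0.0409 TCP [0.5625 0.0107 0.1199]
off [ 0.0009  0.1028 -0.0014] yaw -0.012087089525522288 jaw az -52.21 q7 -0.768 pos [0.5626 0.0098 0.1203] t 18.03
```

{"fn": "move_arm", "kwargs": {"increments": [{"offset":[0.001,0.035,-0.001],"yaw":0,"jaw":60},{"offset":[0.001,0.07,-0.001],"yaw":0,"jaw":60},{"offset":[0.001,0.095,-0.001],"yaw":0,"jaw":60},{"offset":[0.001,0.1028,-0.001],"yaw":0,"jaw":60},{"offset":[0.001,0.1028,-0.001],"yaw":0,"jaw":60},{"offset":[0.001,0.1028,-0.001],"yaw":0,"jaw":255},{"offset":[0.001,0.1028,-0.001],"yaw":0,"jaw":255},{"offset":[0.001,0.1028,-0.001],"yaw":0,"jaw":255},{"offset":[0.001,0.1028,-0.001],"yaw":0,"jaw":255}], "squeeze": 60}}

```text
clock: 18.78
position: [0.5639, 0.0106, 0.0197]
ee_rot: [-0.223, 0.67, -0.668, 0.235]
ft_force: [-2.6, -0.4, 9.2]
grip_width: 0.406
```

```bash
python3 -c "
from bar import *
c=bar('wrist',.5625,.011,.043); o=manip.get_obs(); print(o['ft_force'],o['grip_width'])
go([.5125,-.326,.22])"
```

```text
wrist bar [565.4  15.4] [109.4  55.8] 37.8 z 0.0431 TCP [0.5639 0.0106 0.0197]
[-2.84240129 -0.18014191  8.64887497] 0.4019478705871603
off [ 0.2434 -0.2036  0.2354] yaw None jaw az -52.21 q7 -0.674 pos [0.5639 0.0107 0.0197] t 18.83
```

{"fn": "move_arm", "kwargs": {"increments": [{"offset":[0,-0.01,0],"yaw":0,"jaw":255},{"offset":[0,-0.04,0],"yaw":0,"jaw":255},{"offset":[0,-0.08,0],"yaw":0,"jaw":255},{"offset":[0,-0.115,0],"yaw":0,"jaw":255},{"offset":[0.015,-0.14,0.014],"yaw":0,"jaw":255},{"offset":[0.04,-0.15,0.038],"yaw":0,"jaw":255},{"offset":[0.07,-0.15,0.067],"yaw":0,"jaw":255},{"offset":[0.1,-0.15,0.096],"yaw":0,"jaw":255},{"offset":[0.13,-0.15,0.125],"yaw":0,"jaw":255},{"offset":[0.16,-0.15,0.154],"yaw":0,"jaw":255}]}}

```text
clock: 19.67
position: [0.529, -0.2119, 0.1693]
ee_rot: [-0.222, 0.669, -0.668, 0.236]
ft_force: [2.0, -0.2, -2.7]
grip_width: 0.398
```

```bash
python3 -c "
from h import *
o=manip.get_obs(); print(o['ft_force'],o['grip_width'])
go([.5125,-.326,.17])"
```

```text
[ 2.04541578 -0.22093393 -2.6667601 ] 0.39807800594884135
off [ 0.0829 -0.0019  0.0801] yaw None jaw az -52.2 q7 -0.358 pos [ 0.529  -0.2119  0.1693] t 19.67
```

{"fn": "move_arm", "kwargs": {"increments": [{"offset":[0.026,0,0.025],"yaw":0,"jaw":255},{"offset":[0.053,0,0.051],"yaw":0,"jaw":255},{"offset":[0.074,0,0.071],"yaw":0,"jaw":255},{"offset":[0.083,0,0.08],"yaw":0,"jaw":255},{"offset":[0.083,0,0.08],"yaw":0,"jaw":255},{"offset":[0.083,0,0.08],"yaw":0,"jaw":255}]}}

```text
clock: 20.17
position: [0.512, -0.3269, 0.1692]
ee_rot: [-0.221, 0.669, -0.669, 0.236]
ft_force: [0.1, 0.7, -1.9]
grip_width: 0.398
```

```bash
python3 -c "
from bar import *
for n in ['wrist','top','side']:
    c=bar(n,.5125,-.326,.193,.007)
    if n=='wrist': w=c
s=cv2.resize(c['pixels'][100:220,285:445],(400,300),interpolation=cv2.INTER_CUBIC)
cv2.imwrite('pics/s9.png',np.clip(np.hstack([cv2.resize(w['pixels'],(400,300)),s])[:,:,::-1].astype(float)*1.4,0,255).astype(np.uint8))
for d in manip.spot_point(w,'bar')[:2]: print(d)
go([.5125,-.326,.17]); o=manip.get_obs(); print(o['ft_force'],o['torque'])
"
```

```text
wrist bar [ 515.8 -324.5] [113.6  59.6] 50.3 z 0.1924 TCP [ 0.512  -0.3269  0.1692]
top bar [ 514.4 -329.7] [120.5  40.9] 37.7 z 0.1921 TCP [ 0.5127 -0.3255  0.1689]
side bar [ 517.2 -328. ] [123.7  54.9] 42.0 z 0.191 TCP [ 0.513  -0.3248  0.1687]
{'centre': [108.5, 32.4], 'confidence': 0.81}
off [ 0.0015 -0.0016  0.0008] yaw None jaw az -52.08 q7 -0.118 pos [ 0.5132 -0.3245  0.1684] t 20.37
[-0.09005585  0.00589096 -1.36234767] [ 0.00712281  0.02758865 -0.01389399]
```

View pics/s9.png

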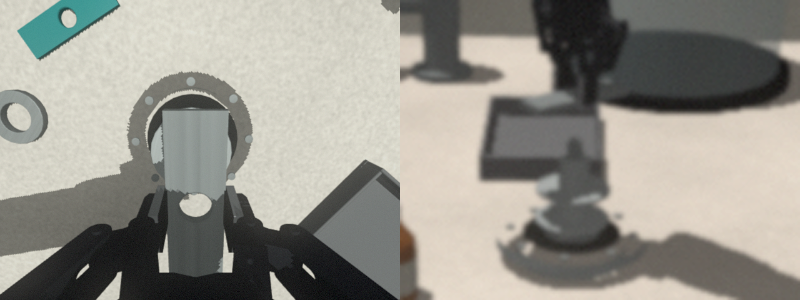

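The wrist half shows the bar level in the jaws, with its hole clearly visible at about (195,205), or (313,328) at full size. I measure the hole and the plate ring with the same camera.

```bash
cat > hole.py <<'E'
from h import *
def hole():
    c=cam('wrist'); o=c['obs']; P=cloud(c); R=Rn.from_quat(o['ee_rot']).as_matrix(); p=np.array(o['position'])
    zt=p[2]+.0235
    far=((P[...,2]<zt-.012)|~np.isfinite(P[...,2])).astype(np.uint8)
    n,l,st,ce=cv2.connectedComponentsWithStats(far)
    for i in range(1,n):
        if 300<st[i,4]<8000 and np.hypot(*(ce[i]-[313,328]))<40:
            k,_=cv2.findContours((l==i).astype(np.uint8),0,2); e=cv2.fitEllipse(k[0]); (u,v)=e[0]
            K=c['intrinsics']; M=c['mount']; d=R@M[:3,:3]@np.array([(u-K[0,2])/K[0,0],(v-K[1,2])/K[1,1],1]); q=R@M[:3,3]+p
            X=q+d*(zt-q[2])/d[2]; print("hole px",np.round(e[0],1),np.round(e[1],1),st[i],"world",X.round(4),"tool frame",(R.T@(X-p)).round(4),"TCP",p.round(4))
    r=np.hypot(P[...,0]-.5125,P[...,1]+.326); b=P[(abs(P[...,2]-.0325)<.004)&(r<.1)&(r>.04)][:,:2]
    h=cv2.convexHull((b*1000).astype(np.float32))[:,0]/1000
    from scipy.optimize import least_squares
    f=least_squares(lambda x:np.hypot(h[:,0]-x[0],h[:,1]-x[1])-.085,[.5125,-.326],loss='soft_l1',f_scale=.001); print("plate wrist",f.x.round(4),np.median(abs(f.fun)).round(4),len(h))
    return c
E
python3 -c "
from hole import *
hole(); go([.511,-.324,.16])"
```

```text
hole px [312.3 327.2] [36.8 49.5] [ 287  309   52   38 1487] world [ 0.5143 -0.3233  0.1919] tool frame [-0.0021 -0.0235 -0.0001] TCP [ 0.5132 -0.3245  0.1684]
plate wrist [ 0.4998 -0.3272] 0.0059 26
off [ 0.0015  0.0083 -0.0018] yaw None jaw az -52.08 q7 -0.118 pos [ 0.5131 -0.3246  0.1683] t 20.42
```

{"fn": "move_arm", "kwargs": {"increments": [{"offset":[0.0006,0.006,-0.0016],"yaw":0,"jaw":255},{"offset":[0.0006,0.02,-0.0016],"yaw":0,"jaw":255},{"offset":[0.0006,0.034,-0.0016],"yaw":0,"jaw":255},{"offset":[0.0006,0.042,-0.0016],"yaw":0,"jaw":255},{"offset":[0.0006,0.048,-0.0016],"yaw":0,"jaw":255},{"offset":[0.0006,0.052,-0.0016],"yaw":0,"jaw":255},{"offset":[0.0006,0.052,-0.0016],"yaw":0,"jaw":255}]}}

```text
clock: 21.0
position: [0.5122, -0.3231, 0.1153]
ee_rot: [-0.223, 0.67, -0.668, 0.237]
ft_force: [0.7, -0.5, -2.8]
grip_width: 0.401
```

```bash
python3 -c "
from fl import *
from bar import *
o=manip.get_obs(); print(o['ft_force'],o['torque'],o['grip_width'])
fl('side'); bar('top',.5125,-.326,.140,.007);go([.5116,-.3237,.106])"
```

```text
[ 0.7045 -0.5443 -2.763 ] [-0.0497  0.0553  0.0382] 0.4011065375321768
side flange top z [0.0849 0.0854 0.0863] 121 plate z 0.032006888457847806
top bar [ 539.7 -307.3] [55.8 40.3] 38.1 z 0.1392 TCP [ 0.5125 -0.3234  0.116 ]
off [ 0.0012  0.0105 -0.0006] yaw None jaw az -52.1 q7 -0.086 pos [ 0.5127 -0.3235  0.1165] t 21.1
```

{"fn": "move_arm", "kwargs": {"increments": [{"offset":[0.0005,0.004,-0.0004],"yaw":0,"jaw":255},{"offset":[0.0005,0.008,-0.0004],"yaw":0,"jaw":255},{"offset":[0.0005,0.01,-0.0004],"yaw":0,"jaw":255},{"offset":[0.0005,0.0115,-0.0004],"yaw":0,"jaw":255},{"offset":[0.0005,0.0115,-0.0004],"yaw":0,"jaw":255}]}}

```text
clock: 21.52
position: [0.5131, -0.3242, 0.1076]
ee_rot: [-0.221, 0.669, -0.669, 0.238]
ft_force: [-6.3, 4.2, 23.3]
grip_width: 0.398
```

{"fn": "move_arm", "kwargs": {"increments": [{"offset":[0,-0.0005,-0.001],"yaw":0,"jaw":255},{"offset":[0,-0.0005,-0.001],"yaw":0,"jaw":100},{"offset":[0,-0.0005,-0.001],"yaw":0,"jaw":60},{"offset":[0,-0.001,-0.001],"yaw":0,"jaw":60},{"offset":[0,-0.02,-0.001],"yaw":0,"jaw":60},{"offset":[0,-0.06,-0.001],"yaw":0,"jaw":60},{"offset":[0,-0.1,-0.001],"yaw":0,"jaw":60},{"offset":[0,-0.13,-0.001],"yaw":0,"jaw":60}]}}

```text
clock: 22.18
position: [0.5095, -0.325, 0.2403]
ee_rot: [0.221, -0.669, 0.669, -0.238]
ft_force: [0.7, 0.3, 0.2]
grip_width: 0.764
```

{"fn": "move_arm", "kwargs": {"increments": [{"offset":[-0.035,0,0],"yaw":0,"jaw":60},{"offset":[-0.075,0,0],"yaw":0,"jaw":60},{"offset":[-0.11,0,0],"yaw":0,"jaw":60},{"offset":[-0.13,0,0],"yaw":0,"jaw":60},{"offset":[-0.13,0,0],"yaw":0,"jaw":60}]}}

```text
clock: 22.6
position: [0.6162, -0.2398, 0.2418]
ee_rot: [-0.223, 0.668, -0.668, 0.241]
ft_force: [1.7, 0.0, -1.0]
grip_width: 0.766
```

```bash
python3 -c "
from fl import *
from bar import *
c=bar('top',.5125,-.326,.129,.006); s=fl('side'); P=cloud(c)
b=P[np.isfinite(P).all(2)&(abs(P[...,2]-.129)<.008)&(np.hypot(P[...,0]-.5125,P[...,1]+.326)<.06)&(np.hypot(P[...,0]-.5125,P[...,1]+.326)>.014)]
A=np.c_[b[:,:2]-[.5125,-.326],np.ones(len(b))]; k=np.linalg.lstsq(A,b[:,2],rcond=None)[0]; print('plane tilt,z',k)
f=lambda im,u,v:cv2.resize(im[v-40:v+40,u-53:u+53],(400,300),interpolation=cv2.INTER_CUBIC)
cv2.imwrite('pics/s10.png',np.clip(np.hstack([f(c['pixels'],535,273),f(s['pixels'],354,170)])[:,:,::-1].astype(float)*1.4,0,255).astype(np.uint8))
o=manip.get_obs(); print(o['ft_force'],o['position'],o['clock'])
"
```

```text
top bar [0. 0.] [0. 0.] 0.0 z nan TCP [ 0.6162 -0.2398  0.2418]
side flange top z [0.085  0.0857 0.0862] 126 plate z 0.03211237120821707
plane tilt,z [0. 0. 0.]
[-0.0449 -0.5322  0.2083] [ 0.6124 -0.2447  0.2425] 22.7
  return _methods._mean(a, axis=axis, dtype=dtype,
  ret = ret.dtype.type(ret / rcount)
```

View pics/s10.png

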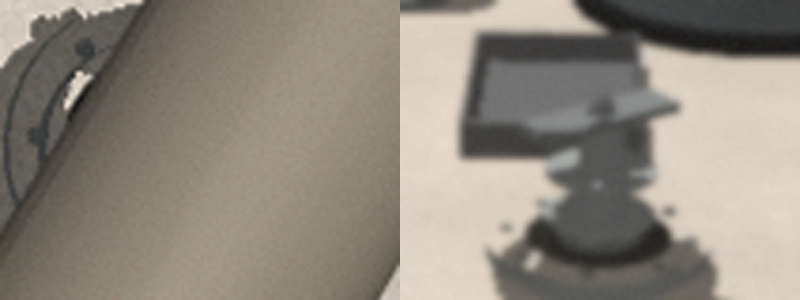

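The side half shows the bar lying on the former, with the spindle tip through its hole at (600,105). The arm blocks the top view, so I move it away for a numeric check.

{"fn": "move_arm", "kwargs": {"increments": [{"offset":[-0.02,0,-0.025],"yaw":0,"jaw":60},{"offset":[-0.045,0,-0.057],"yaw":0,"jaw":60},{"offset":[-0.07,0,-0.089],"yaw":0,"jaw":60},{"offset":[-0.095,0,-0.121],"yaw":0,"jaw":60},{"offset":[-0.12,0,-0.153],"yaw":0,"jaw":60},{"offset":[-0.145,0,-0.185],"yaw":0,"jaw":60},{"offset":[-0.155,0,-0.197],"yaw":0,"jaw":60},{"offset":[-0.155,0,-0.197],"yaw":0,"jaw":60},{"offset":[-0.155,0,-0.197],"yaw":0,"jaw":60}]}}

```text
clock: 23.45
position: [0.6131, 0.0055, 0.2441]
ee_rot: [0.222, -0.668, 0.669, -0.238]
ft_force: [-0.1, -0.6, 0.2]
grip_width: 0.762
```

```bash
python3 -c "
from fl import *
from bar import *
fl('side')
for n in ['top','side']:
    c=bar(n,.5125,-.326,.129,.006); P=cloud(c); r=np.hypot(P[...,0]-.5125,P[...,1]+.326)
    b=P[np.isfinite(P).all(2)&(abs(P[...,2]-.129)<.008)&(r<.055)&(r>.015)]
    A=np.c_[b[:,:2]-[.5125,-.326],np.ones(len(b))]; k=np.linalg.lstsq(A,b[:,2],rcond=None)[0]; print('plane tilt,z',k,len(b))
o=manip.get_obs(); print(o['ft_force'],o['position'],o['clock'],abs(o['joint_velocities']).max())
"
```

```text
side flange top z [0.085  0.0857 0.0863] 131 plate z 0.031160454222958746
top bar [ 513.7 -327.3] [120.8  37.4] 37.6 z 0.1291 TCP [0.6131 0.0039 0.2443]
plane tilt,z [ 0.0201 -0.0276  0.1289] 1004
side bar [ 512.9 -323.5] [122.7  41.1] 37.5 z 0.1283 TCP [0.6131 0.0032 0.2444]
plane tilt,z [ 0.0641 -0.071   0.128 ] 221
[ 0.3853 -0.4749 -0.3752] [0.6132 0.0031 0.2444] 23.6 0.005170669234361087
```

```bash
python3 -c "
from h import *
print(manip.hand_in())"
```

```text
the job is handed in; nothing more can be done
None
```

The former is on the spindle, fully home over the cross-pin, and the steel bar lies on top of it. I handed the job in at about 23.6 s; no verdict was reported.

**How it went:**
- **First grip:** it closed above the neck. The wrist camera showed the fingertips about 33 mm farther back than stated, so I corrected for that.
- **Former:** I drew it off the peg along its axis and set it on clear table so it rocked upright. I then gripped it again and lowered it onto the spindle, where it went home first time. I turned it about 33° more after that because I misread its height, then lifted it 7 mm and seated it again.
- **Bar:** I took the steel bar off the block, lowered it over the spindle and let go, then moved the arm away.

**Last checks:**

| Check | Measured | Expected |
|---|---|---|
| Top of the former's upper flange | 85.7 mm above the table (side, last check); 86.4 mm (wrist and top, before the bar went on) | 86 mm when home, 93 mm if it sat on the pin |
| Bar underside above the seat | 85 mm (top), 84 mm (side) | 81 to 90 mm |
| Bar centre from the spindle axis | about 1 to 2.5 mm | below 6 mm |
| Robot clear of everything | yes, wrist force near zero | touching nothing |

**Checks that disagreed:**
- **Bar tilt:** the top camera gave about 0.034 rad, inside the limit. The side camera gave about 0.096 rad, over the 0.08 limit. I put that down to the bar's side faces getting into the fit, because the bar's height matches lying flat on the neck.
- **Former height:** my shape fit was ambiguous by about 5 mm, so I went by the flange top instead.
- **Wrist camera:** its sideways readings were about 3 mm off the fixed cameras.

I did not measure the bystanders again at the end.

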